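Clear the pit table between matches

ROBOT

A 6-joint arm with a two-finger parallel gripper is mounted at the origin on the work surface. World frame = base frame: x ahead of the robot, y to its left, z up, the work surface at z = 0. Lengths are in m, angles in rad, forces in N, time in s.
With the tool pointing down it reaches from about 0.275 to 0.825 m from the base axis. Payload 4.9 kg.
Tool frame: the origin (TCP) lies midway between the tips of the shut fingers; the grasp point (between the pads) lies 19 mm behind it (grip_point_offset is the distance from the TCP to the grasp point, in m); z points along the fingers, x is the direction in which the jaws open and shut, and the axes are right-handed (so a half turn about z gives the same grasp; the last joint's range is limited). The gripper opens to 85 mm and grips with 20 to 120 N. Pads are 22 mm wide; open, the fingers measure 114 mm over their backs; the gripper's body (76 mm by 85 mm) begins 54 mm behind the grasp point. The pads swing forward as they close: fully open they stand 13 mm farther back than shut.
Start: joints at [0.994, 0.326, -0.193, 1.052, 0, 1.437], TCP at [0.236, 0.497, 0.231] pointing down, gripper open.
Joint ranges: [-2.65, 2.65], [-0.97, 1.79], [-1.3, 1.35], [-1.93, 2.1], [-1.47, 1.37], [-3.14, 3.14]. Speed limits (rad/s): [2.57, 2.57, 3.14, 3.14, 3.14, 3.14].

INTERFACE

Orientations are given as a rotation vector (axis times angle).
In Python, from cell import * gives the robot as it stands. Calls block until the motion is done:
- movep(position, orientation): joint-space move of the TCP to a pose.
- move_l(position, velocity=0.15, rot=None, until_force=None): straight line of the TCP; rot=None keeps the orientation; velocity is the mean speed in m/s. With until_force (N) it stops when the force on the tool has changed by that much, and returns True; else False.
- set_joints(angles): joint-space move.
- let_go() and grab(newtons=None): open the fingers fully, or close them until they stop; newtons is the grip in N (None keeps the last).
- sleep(seconds).
- ik(position, orientation): joint angles nearest the present ones, or None.
- get_state(): the state.
- grab_frame(name): name is "side" or "top"; returns a dict with "img" (480x640x3 uint8, red, green, blue), "fx", "fy", "cx", "cy" (pixels), "cam_to_world" (4x4, takes a point from camera to world coordinates). Camera axes: x right, y down, z forward; pixel columns grow to the right and rows downward; lengths in m; the calibration is good to about 2 mm. A picture is of the moment at which its call begins. There is no depth.
A pose or a line that the arm cannot do raises MotionError and nothing moves.
- sign_off(): hands the job in, once; it reports no verdict.
Trained networks look in the newest picture that a camera, given by its name, has taken for a name from the list of things; names that differ only in an ending like _2 or _b are one class to them, and where a whole thing is asked for, a point or a joint stands for the part that bears it (a point fixed in the world has none). Each returns a list of dicts, best first, with "score" (0 to 1); they miss things now and then, are a little off and sometimes report something else, mostly with a low value. They report only what shows in the picture. A call takes as long as a camera call. They do not tell look-alikes from the thing itself.
- spot_in(camera, name): "centre" ([column, row] in pixels, amid what is visible of it).
- silhouettes(camera, name): "mask" (480x640 bool, what is visible of it) and "centre" ([column, row] in pixels, amid what is visible of it).
- tip_of(camera, name): "centre" ([column, row] in pixels: a listed point, or the origin of a listed thing).
The state is a dict: "clock": time; "q": joint angles; "joint_velocities": joint speeds; "tau": joint torques, N m; "position": TCP position; "eef_rot": TCP orientation; "contact_force": force on the tool from outside, world axes, zero at the start; "wrist_torque": the same for the moment, N m; "finger_gap": opening from 0.0 (shut) to 1.0 (fully open).
Only numpy, scipy, OpenCV 4.12 (cv2) and the standard library are available. Lean on these libraries where they do the work, as an engineer would, in place of code of your own. Each camera call takes 0.05 s, during which the arm holds its last target.

TASK

Put the three loose robot parts away with their like, setting each one down rather than dropping it: the wheel flat on the floor of the deep tub, the length of perforated channel flat on the floor of the long shallow tray, each beside the one already there, and the loose battery pack standing terminals up in the empty cell of the battery box. Then swing the battery box's lid shut and press its free edge until the tongue snaps in below the catch. Leave the drinks can, the tape roll and the remote control where they are.

Things in the scene. Friction and masses are not known exactly. Their poses are not given: they have to be found in the camera images.
- wheel_1_mid (a point): Centre of the loose robot wheel: black rubber tyre 52 mm in diameter and 22 mm thick, white hub with six small holes; 0.035-0.07 kg. It starts lying flat on top of the loose battery pack. z axis along the axle.
- wheel_2_mid (a point): Centre of an identical wheel that already lies flat in the tub, in its -y half (centre at about y = -33 mm in the tub). It stays in the tub.
- channel_1_mid (a point): Centre of the loose length of perforated aluminium U-channel, 110 mm long (its x axis), 25 mm wide (y axis), 25 mm high (z axis, up), sheet 2.5 mm, lying on the table open side down; 0.035-0.07 kg. Pinch it across its 25 mm width.
- channel_2_mid (a point): Centre of an identical channel (axes the same) that already lies in the tray, along the tray's y axis, close to its -x wall (centre at about x = -25 mm in the tray). It stays in the tray.
- pack_mid (a point): Centre of the loose battery pack: a black and grey brick 72 mm long (its x axis, pointing to the end with two brass terminals), 42 mm wide (its y axis), 28 mm thick (its z axis); 0.17-0.34 kg. It starts lying on the table on a wide face with wheel_1 on top, so that only its narrow sides, 42 mm apart, can be pinched.
- tub: Deep grey plastic tub, nearly square, for wheels: outside 118 mm along its x and 138 mm along its y axis, rim 42 mm high, walls and floor 3 mm (a bead stands out 3 mm round the rim). Origin at the centre of its underside. Fixed. One wheel lies in its -y half; a second fits flat beside it in the +y half. Either tub or tray may be the one nearer the robot.
- tray: Long shallow steel tray for channels: outside 96 mm along its x and 156 mm along its y axis, rim only 14 mm above the table, walls and floor 3 mm thick. Origin at the centre of its underside. Fixed. One channel lies in its -x half already; a second fits beside it in the +x half, also along the tray's y axis.
- battery_box: Grey two-cell battery box, fixed: outside 105 mm along its x and 96 mm along its y axis, rim 80 mm high, walls 3 mm, floor 4 mm. Origin at the centre of its underside. Lid hinged on top of the +x wall (far left seen from the robot), catch outside on the -x wall. A full-height divider at x = 0. The +x cell already holds a pack standing terminals up; the -x cell is empty.
- cell_floor (a point): Centre of the empty cell's floor, 4 mm above the table; axes as the box's. Cell 48 mm along x, 90 mm along y, open to the 80 mm rim; ribs 14 mm high with inner faces at y = +-18 mm hold the pack's foot. The pack stands with its 42 mm width along x (3 mm play each side: no room for fingers) and its 28 mm thickness along y (30 mm free beside each wide face); its top then is 4 mm below the rim.
- lid (a joint): Angle of the box's lid: 0 shut, growing as it opens, up to 2.4 rad; it starts at 1.95 to 2.35, leaning outwards. The hinge is stiff (0.07 N m), so the lid stays where it is left. From about 0.07 rad down the tongue rides over the catch (about 10 N on the free edge); snapped in, it reads about 0 and stays shut.
- lid_hinge (a point): Middle of the lid's hinge line, at the height of the box's rim (80 mm). The hinge line runs along the box's y axis. The lid is a plain plate 4 mm thick, 96 mm wide along the hinge and reaching 112 mm from the hinge line; when shut its top is 84 mm above the table.
- lid_edge (a point): Middle of the free edge of the lid, on its outer face (the top face when shut), 112 mm from the hinge line. A black tongue 34 mm wide and 3 mm thick hangs 20 mm from this edge on the inner side and springs outwards.
- can: Bystander: drinks can, 66 mm in diameter, 115 mm high, standing between the parts and the bins. Origin at the centre of its underside. Loose.
- remote: Bystander: remote control 170 x 46 x 18 mm (x along its length) lying on the table. Origin at the centre of its underside. Loose.
- tape: Bystander: roll of black tape lying flat among the parts, 56 mm in diameter, 18 mm high, hole 36 mm. Origin at the centre of its underside. Loose.
There are look-alikes about, which are no part of the job. Leave any yellow look-alike of the battery_box alone. Leave any turquoise or yellow look-alike of the part that bears channel_1_mid alone.

How it is judged:
By the outcome, as a careful person would: the job done as asked, in the order asked, and still so for the second after the job is handed in, with the robot touching nothing.
It also fails if it takes over 72 s, if anything falls off the work surface, if the arm or the gripper's body presses on something with over 40 N, if the wrist force passes 120 N, or if a joint passes its speed limit or range.

## Working session

There is one attempt and no reset: what is moved stays moved. The work goes in short steps, each a Python script; the robot and the scene stay as the last script left them, time stands still between calls to the robot, and variables do not carry over. Pictures are saved under pics/ and viewed, and the job is handed in when it is done.

```bash
ls; mkdir -p pics; python3 - <<'E'
from cell import *
import cv2,numpy as np
for n in ("side","top"):
    f=grab_frame(n); cv2.imwrite(f"pics/{n}0.png",f["img"][:,:,::-1])
    print(n,f["fx"],f["fy"],f["cx"],f["cy"]); print(np.round(f["cam_to_world"],4).tolist())
    for k in ["wheel_1_mid","channel_1_mid","pack_mid","tub","tray","battery_box","cell_floor","lid_hinge","lid_edge","can","remote","tape"]:
        print(k,[(np.round(d["centre"]).tolist(),round(d["score"],2)) for d in tip_of(n,k)])
print(get_state()["clock"])
E
```

```text
pics
side 529.2963570080888 529.2963570080888 320.8510901263928 234.8551655894904
[[0.9976, -0.0591, 0.0364, 0.4903], [-0.0665, -0.6635, 0.7452, -0.8445], [-0.0199, -0.7458, -0.6658, 0.8426], [0.0, 0.0, 0.0, 1.0]]
wheel_1_mid [([362.0, 348.0], 0.85)]
channel_1_mid [([226.0, 327.0], 0.9), ([189.0, 387.0], 0.88), ([299.0, 316.0], 0.87), ([373.0, 238.0], 0.58)]
pack_mid [([364.0, 363.0], 0.7), ([304.0, 190.0], 0.3)]
tub [([360.0, 230.0], 0.78), ([298.0, 416.0], 0.75), ([290.0, 235.0], 0.39)]
tray [([291.0, 235.0], 0.95)]
battery_box [([303.0, 186.0], 0.72), ([365.0, 182.0], 0.67), ([244.0, 181.0], 0.57)]
cell_floor [([303.0, 188.0], 0.94), ([368.0, 190.0], 0.89), ([248.0, 188.0], 0.67), ([300.0, 150.0], 0.3)]
lid_hinge [([301.0, 152.0], 0.83), ([369.0, 147.0], 0.64), ([240.0, 150.0], 0.64), ([292.0, 234.0], 0.35)]
lid_edge [([367.0, 171.0], 0.83), ([300.0, 106.0], 0.8), ([242.0, 167.0], 0.55)]
can [([360.0, 279.0], 0.72)]
remote [([439.0, 280.0], 0.74)]
tape [([300.0, 415.0], 0.68)]
top 608.7602422680028 608.7602422680028 319.669443764371 243.39268643436301
[[0.006, -0.9857, 0.1685, 0.2
[... 160 characters left out ...]
.0], 0.68), ([387.0, 268.0], 0.63), ([395.0, 335.0], 0.56)]
pack_mid [([439.0, 220.0], 0.72)]
tub [([284.0, 203.0], 0.78)]
tray [([280.0, 273.0], 0.95), ([340.0, 216.0], 0.54)]
battery_box [([199.0, 262.0], 0.81), ([181.0, 325.0], 0.66), ([203.0, 192.0], 0.56)]
cell_floor [([190.0, 324.0], 0.93), ([215.0, 191.0], 0.85), ([208.0, 264.0], 0.73), ([199.0, 258.0], 0.45)]
lid_hinge [([180.0, 179.0], 0.92), ([152.0, 329.0], 0.82), ([168.0, 254.0], 0.79)]
lid_edge [([135.0, 250.0], 0.82), ([199.0, 319.0], 0.78), ([219.0, 184.0], 0.68)]
can [([345.0, 217.0], 0.69), ([388.0, 269.0], 0.28)]
remote [([350.0, 151.0], 0.67), ([438.0, 224.0], 0.5)]
tape [([476.0, 280.0], 0.64), ([439.0, 224.0], 0.35)]
1.3
```

View pics/side0.png

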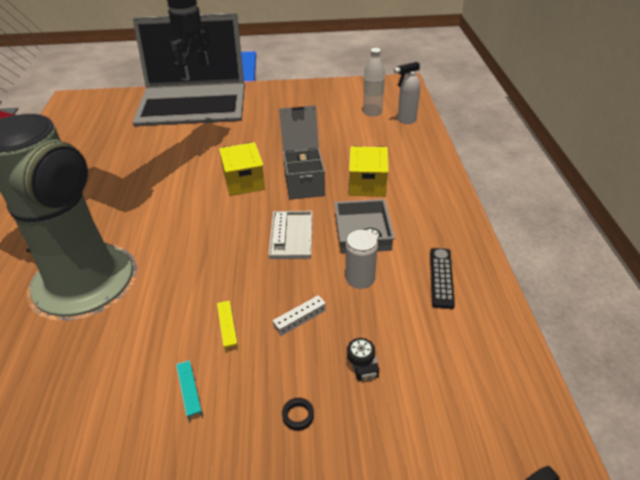

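View pics/top0.png

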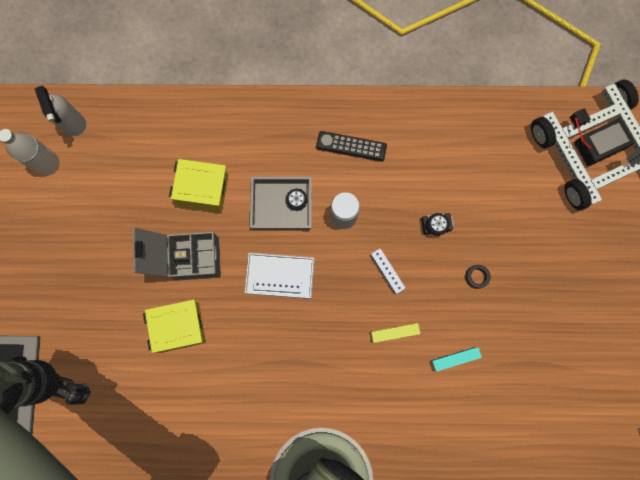

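```bash
python3 - <<'E'
import cv2
a=cv2.imread("pics/top0.png")
cv2.imwrite("pics/top0c.png",cv2.resize(a[140:410,110:510],(800,540),interpolation=cv2.INTER_CUBIC))
a=cv2.imread("pics/side0.png")
cv2.imwrite("pics/side0c.png",cv2.resize(a[90:440,140:500],(800,778*600//778),interpolation=cv2.INTER_CUBIC))
E
```

```text
(no output)
```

View pics/top0c.png

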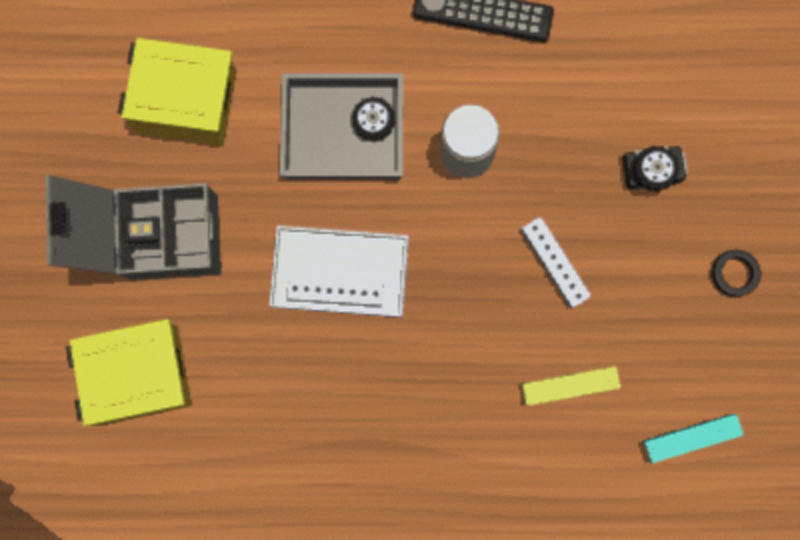

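View pics/side0c.png

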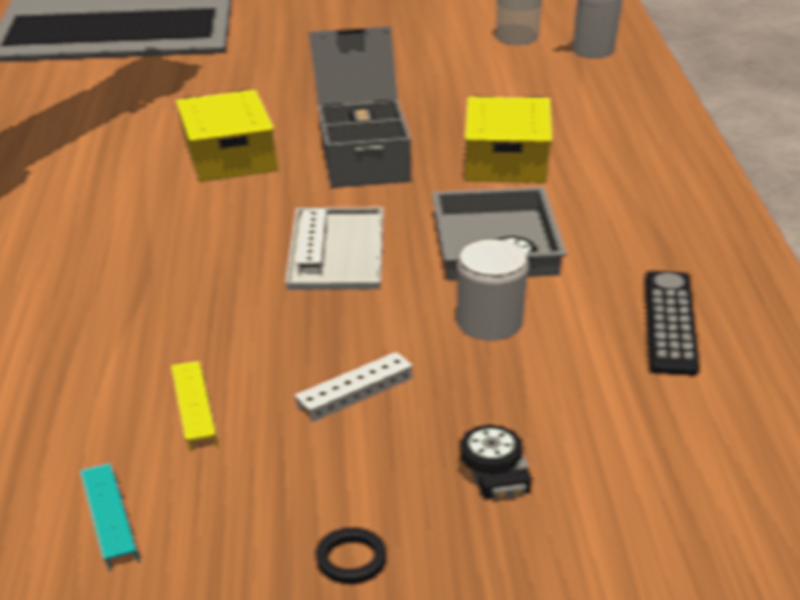

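The white channel at top (387,270) / side (299,315) is the plain aluminium one. The look-alikes are yellow at top (395,334) and turquoise at (457,359). The grey open box at top (178,255) is the real battery box, since the other two are yellow and shut. The wheel on the pack is at top (437,224), and the tape roll is at top (477,276).

Next I fit poses to the silhouettes.

```bash
cat > h.py <<'E'
import numpy as np,cv2
from scipy.optimize import minimize
from scipy.spatial.transform import Rotation as R
def proj(f,P):
    T=np.linalg.inv(np.array(f["cam_to_world"])); P=np.atleast_2d(P)@T[:3,:3].T+T[:3,3]
    return np.c_[f["fx"]*P[:,0]/P[:,2]+f["cx"],f["fy"]*P[:,1]/P[:,2]+f["cy"]]
def ray(f,uv,z):
    T=np.array(f["cam_to_world"]); d=T[:3,:3]@np.array([(uv[0]-f["cx"])/f["fx"],(uv[1]-f["cy"])/f["fy"],1]); o=T[:3,3]
    return o+d*(z-o[2])/d[2]
def tri(fs,uvs):
    A=np.zeros((3,3));b=np.zeros(3)
    for f,uv in zip(fs,uvs):
        T=np.array(f["cam_to_world"]); d=T[:3,:3]@np.array([(uv[0]-f["cx"])/f["fx"],(uv[1]-f["cy"])/f["fy"],1]); d/=np.linalg.norm(d)
        M=np.eye(3)-np.outer(d,d); A+=M; b+=M@T[:3,3]
    return np.linalg.solve(A,b)
def boxpts(lx,ly,z0,z1):
    return np.array([[sx*lx/2,sy*ly/2,z] for sx in(-1,1) for sy in(-1,1) for z in(z0,z1)])
def fit(fs,masks,pts,x0):
    S=4
    ms=[]
    for m in masks:
        ms.append(cv2.resize(m.astype(np.uint8),None,fx=S,fy=S,interpolation=cv2.INTER_LINEAR))
    def cost(p):
        c,s=np.cos(p[2]),np.sin(p[2]); P=pts@np.array([[c,s,0],[-s,c,0],[0,0,1]])+[p[0],p[1],0]
        t=0
        for f,m in zip(fs,ms):
            h=cv2.convexHull(proj(f,P).astype(np.float32))[:,0]
            im=np.zeros(m.shape,np.uint8); cv2.fillConvexPoly(im,np.round(((h+.5)*S-.5)*16).astype(np.int32),1,shift=4)
            t+=1-(im&m).sum()/max(1,(im|m).sum())
        return t/len(fs)
    best=None
    for dy in (-.15,0,.15):
        r=minimize(cost,[x0[0],x0[1],x0[2]+dy],method="Nelder-Mead",options=dict(initial_simplex=np.array([[x0[0],x0[1],x0[2]+dy],[x0[0]+.01,x0[1],x0[2]+dy],[x0[0],x0[1]+.01,x0[2]+dy],[x0[0],x0[1],x0[2]+dy+.15]]),xatol=2e-4,fatol=1e-4))
        if best is None or r.fun<best.fun: best=r
    return np.round(best.x,4),round(best.fun,3)
E
cat > loc.py <<'E'
from cell import *
from h import *
import pickle
F={n:grab_frame(n) for n in("side","top")}
ref={"tub":((360,230),(283,203)),"tray":((291,235),(280,275)),"channel_1_mid":((299,316),(388,270)),"pack_mid":((364,363),(438,222)),"battery_box":((303,180),(190,257)),"wheel_1_mid":((362,348),(438,223)),"wheel_2_mid":((372,236),(297,199)),"tape":((298,413),(477,276)),"can":((361,260),(344,210)),"lid":((298,130),(150,250))}
M={}
for k,(s,t) in ref.items():
    for n,uv in(("side",s),("top",t)):
        L=silhouettes(n,k)
        L=[d for d in L if np.hypot(*(np.array(d["centre"])-uv))<22]
        if L:
            M[k,n]=L[0]["mask"]; ys,xs=np.nonzero(L[0]["mask"]); print(k,n,np.round(L[0]["centre"],1),round(L[0]["score"],2),len(xs),xs.min(),xs.max(),ys.min(),ys.max())
        else: print(k,n,"none")
pickle.dump((F,M),open("loc.pkl","wb"))
E
python3 loc.py
python3 - <<'E'
import cv2
a=cv2.imread("pics/top0.png");b=cv2.imread("pics/side0.png")
A=cv2.resize(a[190:260,390:490],(800,560),interpolation=cv2.INTER_CUBIC)
B=cv2.resize(b[320:390,320:420],(800,560),interpolation=cv2.INTER_CUBIC)
import numpy as np
cv2.imwrite("pics/pack0.png",cv2.resize(np.hstack([A,B]),(800,280)))
E
```

```text
tub side [363.1 216.6] 0.88 1970 335 394 200 252
tub top [276.3 201.3] 0.8 2855 250 311 176 229
tray side [296.8 238.4] 0.92 1506 268 311 211 259
tray top [279.3 269.6] 0.77 2075 246 313 253 297
channel_1_mid side [297.1 312.8] 0.88 938 273 324 296 335
channel_1_mid top [387.  269.5] 0.59 560 371 403 249 292
pack_mid side [365.7 372. ] 0.61 369 352 377 359 380
pack_mid top [427.9 221.2] 0.5 178 421 453 213 234
battery_box side none
battery_box top [169.  252.5] 0.61 3639 132 220 228 280
wheel_1_mid side [360.2 346.3] 0.9 674 346 374 337 365
wheel_1_mid top [436.8 224.7] 0.78 380 427 448 214 235
wheel_2_mid side [376.8 229.7] 0.67 100 365 381 227 237
wheel_2_mid top [296.9 200.6] 0.56 382 286 306 189 210
tape side none
tape top [484.1 274.8] 0.58 339 466 490 265 288
can side [361.1 261.3] 0.74 1688 344 376 230 288
can top [347.1 211.5] 0.81 851 329 358 193 228
lid side [297.8 125.6] 0.71 1554 279 318 105 150
lid top [148.6 249.9] 0.63 1519 132 167 228 276
```

View pics/pack0.png

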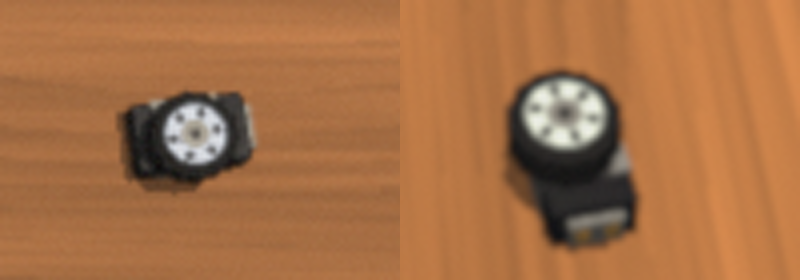

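```bash
cat > fits.py <<'E'
from h import *
import pickle
F,M=pickle.load(open("loc.pkl","rb"))
def hull(m):
    c=np.argwhere(m)[:,::-1].astype(np.int32); o=np.zeros(m.shape,np.uint8); cv2.fillConvexPoly(o,cv2.convexHull(c),1); return o
def go(k,pts,yaw0,z,views=("side","top"),h=True):
    for vs in ([(v,) for v in views]+([views] if len(views)>1 else [])):
        ms=[hull(M[k,v]) if h else M[k,v] for v in vs]
        x=ray(F[vs[-1]],np.argwhere(ms[-1]).mean(0)[::-1],z)
        print(k,vs,fit([F[v] for v in vs],ms,pts,(x[0],x[1],yaw0)))
tub=np.vstack([boxpts(118,138,0,36),boxpts(124,144,39,42)])/1000
go("tub",tub,0,.02,("top",)); 
go("tray",boxpts(.096,.156,0,.014),0,.01)
go("channel_1_mid",boxpts(.11,.025,0,.025),0.5,.012)
go("channel_1_mid",boxpts(.11,.025,0,.025),-0.5,.012)
go("channel_1_mid",boxpts(.11,.025,0,.025),-1,.012)
a=np.arange(0,6.28,.1)
cyl=lambda r,z0,z1:np.vstack([np.c_[r*np.cos(a),r*np.sin(a),0*a+z] for z in(z0,z1)])
go("wheel_1_mid",cyl(.026,.028,.05),0,.039)
go("wheel_2_mid",cyl(.026,.003,.025),0,.014,("top",))
go("can",cyl(.033,0,.115),0,.06)
# pack union with wheel
U={}
for v in("side","top"): M["pk",v]=M["pack_mid",v]|M["wheel_1_mid",v]
E
python3 fits.py
python3 - <<'E'
from h import *
import pickle
F,M=pickle.load(open("loc.pkl","rb"))
out=[]
for v,(r0,c0) in(("side",(90,140)),("top",(140,110))):
    im=F[v]["img"].copy()
    for (k,w),m in M.items():
        if w==v:
            cs,_=cv2.findContours(m.astype(np.uint8),0,2); cv2.drawContours(im,cs,-1,(255,0,255) if k!="lid" else (0,255,255),1)
    c=im[r0:r0+300,c0:c0+400]; out.append(cv2.resize(c,(400,300)))
    cv2.imwrite(f"pics/m_{v}.png",cv2.resize(c,(800,600),interpolation=cv2.INTER_NEAREST)[:,:,::-1])
E
```

```text
tub ('top',) (array([6.375e-01, 9.880e-02, 2.000e-04]), np.float64(0.02))
tray ('side',) (array([ 0.4647,  0.0997, -0.069 ]), np.float64(0.033))
tray ('top',) (array([ 0.4661,  0.1011, -0.0707]), np.float64(0.034))
tray ('side', 'top') (array([ 0.4654,  0.101 , -0.0707]), np.float64(0.037))
channel_1_mid ('side',) (array([ 0.4757, -0.1532,  0.5707]), np.float64(0.054))
channel_1_mid ('top',) (array([ 0.4766, -0.1537,  0.5522]), np.float64(0.071))
channel_1_mid ('side', 'top') (array([ 0.4761, -0.1535,  0.5619]), np.float64(0.068))
channel_1_mid ('side',) (array([ 0.4756, -0.1535,  0.5744]), np.float64(0.054))
channel_1_mid ('top',) (array([ 0.4766, -0.1537,  0.5536]), np.float64(0.071))
channel_1_mid ('side', 'top') (array([ 0.476 , -0.1536,  0.557 ]), np.float64(0.068))
channel_1_mid ('side',) (array([ 0.4758, -0.1533,  0.5707]), np.float64(0.054))
channel_1_mid ('top',) (array([ 0.4767, -0.1536, -2.5847]), np.float64(0.071))
channel_1_mid ('side', 'top') (array([ 0.4763, -0.1536,  0.5668]), np.float64(0.068))
wheel_1_mid ('side',) (array([ 0.5844, -0.2691, -0.0227]), np.float64(0.089))
wheel_1_mid ('top',) (array([ 0.5848, -0.2713,  0.3035]), np.float64(0.126))
wheel_1_mid ('side', 'top') (array([ 0.5841, -0.2702, -0.0305]), np.float64(0.108))
wheel_2_mid ('top',) (array([0.6493, 0.0635, 0.0829]), np.float64(0.07))
can ('side',) (array([ 0.6103, -0.0511,  0.2421]), np.float64(0.063))
can ('top',) (array([ 0.6084, -0.0488,  0.1354]), np.float64(0.101))
can ('side', 'top') (array([ 0.6104, -0.0497,  0.3461]), np.float64(0.085))
```

View pics/m_top.png

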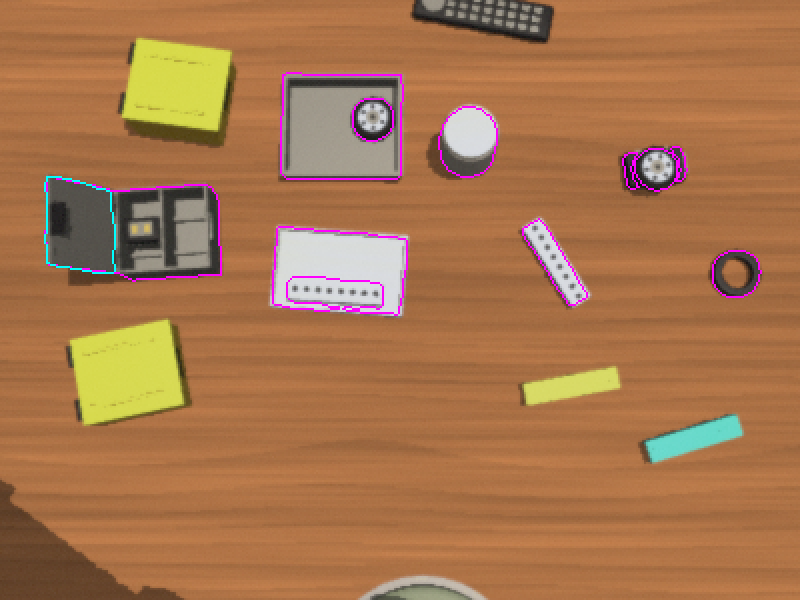

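View pics/m_side.png

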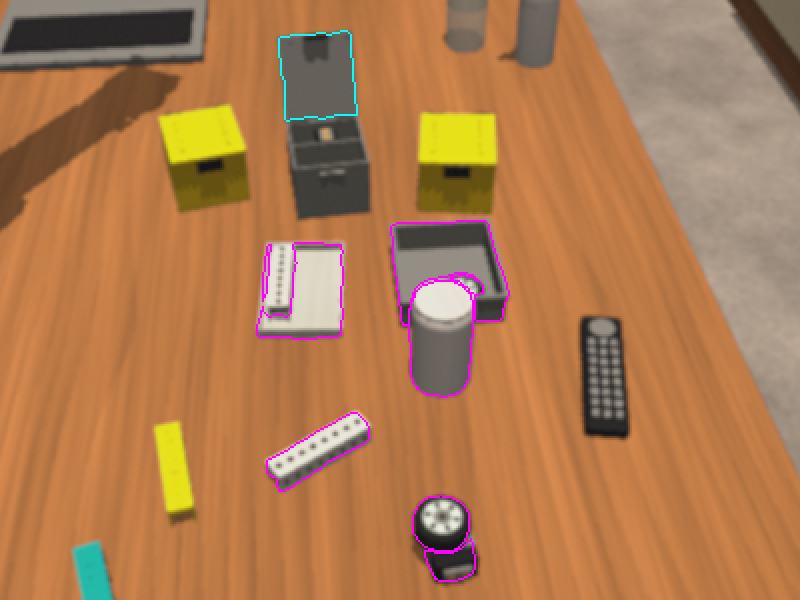

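```bash
cat > boxfit.py <<'E'
from h import *
import pickle
F,M=pickle.load(open("loc.pkl","rb"))
S=4
up=lambda m:cv2.resize(m.astype(np.uint8),None,fx=S,fy=S,interpolation=cv2.INTER_LINEAR)
T=[("top",up(M["battery_box","top"]|M["lid","top"]),("b","l")),("top",up(M["lid","top"]),("l",)),("side",up(M["lid","side"]),("l",))]
def parts(p):
    x,y,a,th=p; c,s=np.cos(a),np.sin(a); Rz=np.array([[c,s,0],[-s,c,0],[0,0,1]])
    b=boxpts(.105,.096,0,.08)
    l=[]
    for r in(0,.112):
        for w in(-.048,.048):
            for t in(0,.004):
                # shut: along -x, outer up. rotate by th about y at hinge
                l.append([.0525-r*np.cos(th)+t*np.sin(th), w, .08+r*np.sin(th)+t*np.cos(th)])
    return {k:np.array(v)@Rz+[x,y,0] for k,v in(("b",b),("l",l))}
def cost(p,T=T):
    P=parts(p);t=0
    for v,m,ks in T:
        im=np.zeros(m.shape,np.uint8)
        for k in ks:
            h=cv2.convexHull(proj(F[v],P[k]).astype(np.float32))[:,0]
            cv2.fillConvexPoly(im,np.round(((h+.5)*S-.5)*16).astype(np.int32),1,shift=4)
        t+=1-(im&m).sum()/(im|m).sum()
    return t/len(T)
if __name__=="__main__":
    x0=ray(F["top"],(198,256),.04)
    for TT in (T,T[:2],T[:1]):
        best=None
        for th in(2.0,2.2):
          for a in(1.45,1.57,1.7):
            s=np.array([x0[0],x0[1],a,th]); sx=np.vstack([s]+[s+d for d in np.diag([.01,.01,.1,.15])])
            r=minimize(cost,s,args=(TT,),method="Nelder-Mead",options=dict(initial_simplex=sx,xatol=1e-4,fatol=1e-4,maxiter=600))
            if best is None or r.fun<best.fun:best=r
        print(np.round(best.x,4),best.fun)
    im={v:F[v]["img"].copy() for v in F}
    print(ray(F["top"],(208,264),.004),ray(F["side"],(303,188),.004),tri([F["side"],F["top"]],[(301,152),(168,254)]),tri([F["side"],F["top"]],[(300,106),(135,250)]))
E
python3 boxfit.py
python3 - <<'E'
from cell import *
import numpy as np
from scipy.spatial.transform import Rotation as R
s=get_state();print(np.round(s["position"],3),np.round(s["eef_rot"],3),s["finger_gap"],s["contact_force"])
# wheel grasp etc reach
def down(yaw): # jaw axis at yaw
    return R.from_matrix(np.array([[np.cos(yaw),np.sin(yaw),0],[np.sin(yaw),-np.cos(yaw),0],[0,0,-1]])).as_rotvec()
def out(psi):  # tool z horizontal along psi, jaw x horizontal
    z=np.array([np.cos(psi),np.sin(psi),0]); 
    for sg in(1,-1):
        x=sg*np.array([-np.sin(psi),np.cos(psi),0]); y=np.cross(z,x)
        yield sg,R.from_matrix(np.c_[x,y,z]).as_rotvec()
for z in(.06,.3):
  for r in(.35,.4,.45,.5,.55,.6):
    for psi in(-1,-.5,0,.3):
      for sg,o in out(psi):
        q=ik([r*np.cos(psi),r*np.sin(psi),z],o)
        print(z,r,psi,sg,None if q is None else np.round(q,2)) if psi in(-.5,) else 0
E
```

```text
[0.5052 0.2998 1.6493 1.9575] 0.0660000579039266
[0.5052 0.2992 1.6434 1.9625] 0.07051942943663031
[0.5053 0.2978 1.6442 1.9786] 0.09103072660873945
[0.49235471 0.27193023 0.004     ] [0.50151587 0.28383321 0.004     ] [0.50362376 0.35056432 0.0734569 ] [0.50144893 0.39300477 0.18356273]
[0.236 0.497 0.231] [-2.655 -1.679 -0.   ] 1.0024119399048899 [0.17618108 0.23437015 0.1205361 ]
0.06 0.35 -0.5 1 None
0.06 0.35 -0.5 -1 None
0.06 0.4 -0.5 1 None
0.06 0.4 -0.5 -1 None
0.06 0.45 -0.5 1 None
0.06 0.45 -0.5 -1 None
0.06 0.5 -0.5 1 None
0.06 0.5 -0.5 -1 None
0.06 0.55 -0.5 1 None
0.06 0.55 -0.5 -1 None
0.06 0.6 -0.5 1 None
0.06 0.6 -0.5 -1 None
0.3 0.35 -0.5 1 None
0.3 0.35 -0.5 -1 None
0.3 0.4 -0.5 1 None
0.3 0.4 -0.5 -1 None
0.3 0.45 -0.5 1 None
0.3 0.45 -0.5 -1 None
0.3 0.5 -0.5 1 None
0.3 0.5 -0.5 -1 None
0.3 0.55 -0.5 1 None
0.3 0.55 -0.5 -1 None
0.3 0.6 -0.5 1 None
0.3 0.6 -0.5 -1 None
```

```bash
cat >> h.py <<'E'
def Rm(yaw,tilt,psi,sg=1):
    """tool z tilted from down by tilt toward azimuth psi; jaw x horizontal, perpendicular to psi"""
    z=np.array([np.sin(tilt)*np.cos(psi),np.sin(tilt)*np.sin(psi),-np.cos(tilt)])
    x=sg*np.array([-np.sin(psi),np.cos(psi),0]); return np.c_[x,np.cross(z,x),z]
def down(yaw): 
    return R.from_matrix(np.array([[np.cos(yaw),np.sin(yaw),0],[np.sin(yaw),-np.cos(yaw),0],[0,0,-1]])).as_rotvec()
E
python3 - <<'E'
from cell import *
from h import *
az=-.4
for z in(.06,.1,.3):
  for r in(.4,.5,.6,.7,.8):
    for rel in(0,np.pi/2,-np.pi/2,np.pi):
      best=None
      for t in np.arange(0,1.6,.1):
        for sg in(1,-1):
          o=R.from_matrix(Rm(0,t,az+rel,sg)).as_rotvec()
          q=ik([r*np.cos(az),r*np.sin(az),z],o)
          if q is not None: best=(round(t,2),sg,np.round(q,2).tolist())
      print(z,r,round(rel,2),best)
E
```

```text
0.06 0.4 0 (np.float64(0.4), -1, [-0.66, 0.11, -1.2, -0.12, 0.1, 2.9])
0.06 0.4 1.57 (np.float64(1.5), -1, [-1.2, 1.23, -0.19, 1.63, 0.77, 0.07])
0.06 0.4 -1.57 (np.float64(1.5), -1, [0.1, 1.22, -0.2, 1.58, -1.07, -0.13])
0.06 0.4 3.14 (np.float64(1.4), -1, [-0.51, 1.39, 0.51, 2.09, -0.1, -0.02])
0.06 0.5 0 (np.float64(0.7), -1, [-0.64, 0.35, -1.28, -0.75, 0.16, 2.95])
0.06 0.5 1.57 (np.float64(1.5), -1, [-1.07, 1.29, 0.08, 1.81, 0.9, 0.09])
0.06 0.5 -1.57 (np.float64(1.5), -1, [0.02, 1.28, 0.06, 1.75, -1.15, -0.16])
0.06 0.5 3.14 (np.float64(1.1), -1, [-0.5, 1.35, 0.77, 2.08, -0.09, -0.04])
0.06 0.6 0 (np.float64(1.0), -1, [-0.62, 0.76, -1.28, -1.45, 0.18, 3.02])
0.06 0.6 1.57 (np.float64(1.5), -1, [-0.98, 1.4, 0.42, 2.03, 0.99, 0.11])
0.06 0.6 -1.57 (np.float64(1.5), -1, [-0.04, 1.39, 0.4, 1.96, -1.21, -0.19])
0.06 0.6 3.14 (np.float64(0.8), -1, [-0.49, 1.34, 1.0, 2.03, -0.06, -0.06])
0.06 0.7 0 (np.float64(1.3), -1, [-0.58, 1.09, -1.08, -1.9, 0.17, 3.09])
0.06 0.7 1.57 (np.float64(1.3), -1, [-0.89, 1.38, 0.7, 1.92, 1.01, 0.46])
0.06 0.7 -1.57 (np.float64(1.4), -1, [-0.09, 1.44, 0.
[... 2679 characters left out ...]
95, 0.27, 2.0, -1.18, -0.43])
0.3 0.6 3.14 (np.float64(0.5), -1, [-0.5, 0.88, 0.8, 1.99, -0.05, -0.09])
0.3 0.7 0 (np.float64(1.5), -1, [-0.59, 0.58, -1.19, -1.69, 0.19, 3.13])
0.3 0.7 1.57 (np.float64(1.2), -1, [-0.88, 1.05, 0.69, 2.08, 0.97, 0.61])
0.3 0.7 -1.57 (np.float64(1.3), -1, [-0.1, 1.06, 0.65, 1.98, -1.17, -0.72])
0.3 0.7 3.14 (np.float64(0.3), -1, [-0.49, 1.03, 1.19, 2.03, -0.03, -0.09])
0.3 0.8 0 (np.float64(1.5), -1, [-0.55, 0.61, -0.94, -1.47, 0.15, 3.13])
0.3 0.8 1.57 (np.float64(0.7), -1, [-0.73, 1.16, 1.34, 2.02, 0.66, 1.15])
0.3 0.8 -1.57 (np.float64(1.0), -1, [-0.18, 1.21, 1.27, 1.96, -0.96, -1.18])
0.3 0.8 3.14 (np.float64(0.0), -1, [-0.49, 0.91, 0.99, 1.66, 0.0, -0.09])
```

```bash
cat > r.py <<'E'
from cell import *
from h import *
def best(p,yaw):
    q0=np.array(get_state()["q"]); c=[]
    for k in(-1,0,1):
        o=down(yaw+k*np.pi) if k<1 else down(yaw)
        q=ik(p,o)
        if q is not None: c.append((np.abs(np.array(q)-q0).max()+ (2 if abs(q[5])>2.9 else 0),o))
    return min(c,key=lambda t:t[0])[1]
def st(t=""):
    s=get_state(); print(t,round(s["clock"],2),np.round(s["position"],4),"F",np.round(s["contact_force"],1),"gap",round(s["finger_gap"],3))
def snap(n,name,crop=None,scale=1):
    f=grab_frame(n); im=f["img"]
    if crop: r0,r1,c0,c1=crop; im=im[r0:r1,c0:c1]
    im=cv2.resize(im,None,fx=scale,fy=scale,interpolation=cv2.INTER_CUBIC); cv2.imwrite(f"pics/{name}.png",im[:,:,::-1]); return f
E
python3 - <<'E'
from r import *
st()
o=best([.5845,-.2702,.25],0.0)
movep([.5845,-.2702,.13],o); st()
move_l([.5845,-.2702,.031],.15); st()
grab(25); st()
move_l([.5845,-.2702,.06],.15); st()
snap("side","w1",(250,430,270,510),3)
E
```

```text
2.4 [0.2356 0.497  0.2313] F [0.2 0.2 0.1] gap 1.002
 5.38 [ 0.5849 -0.2693  0.1302] F [-0.2 -0.3  0.1] gap 0.998
 6.19 [ 0.5852 -0.2705  0.0318] F [ 0.2 -0.2  0.6] gap 0.999
 6.61 [ 0.5852 -0.2707  0.0323] F [-0.4  0.3  6. ] gap 0.597
 6.95 [ 0.5852 -0.2706  0.0607] F [ 0.2 -0.4 -1.8] gap 0.593
```

View pics/w1.png

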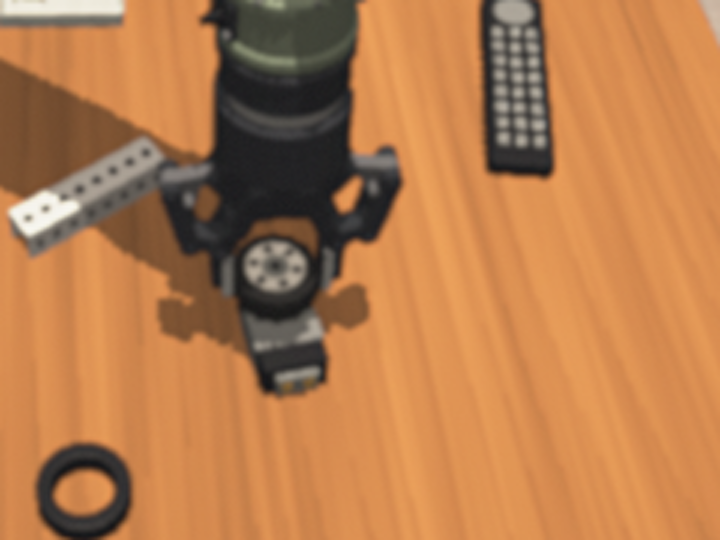

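The wheel is held flat, at side (361,338). The brass terminals show at the pack's -y end, side (369,377).

```bash
python3 - <<'E'
from r import *
p0=get_state()["position"]
move_l([p0[0],p0[1],.2],.3)
T=[.6375,.132]
o=best([*T,.12],0.0)
movep([*T,.2],o); st()
move_l([*T,.06],.2)
snap("top","w2",(160,250,230,350),6)
st()
print(move_l([*T,.002],.05,until_force=4)); st()
E
```

```text
9.12 [0.6377 0.1307 0.1998] F [-0.8  0.1 -0.1] gap 0.598
 10.02 [0.639  0.1318 0.0617] F [ 0.5 -0.   0.8] gap 0.602
True
 10.97 [0.6369 0.1319 0.0068] F [ 0.8 -0.3  1.4] gap 0.593
```

View pics/w2.png

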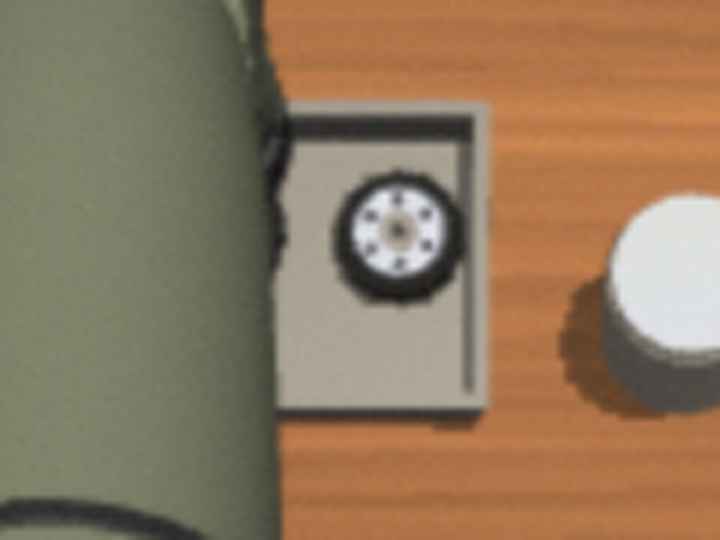

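```bash
python3 - <<'E'
from r import *
let_go(); st("open")
p0=get_state()["position"]
move_l([p0[0],p0[1],.06],.15); st()
move_l([p0[0],p0[1],.2],.4)
C=[.476,-.1536]
o=best([*C,.1],.565+np.pi/2)
movep([*C,.1],o); st()
f=snap("top","w3",(160,250,230,350),6)
move_l([*C,.019],.15); st()
grab(30); st()
E
```

```text
open 11.41 [0.6357 0.1319 0.006 ] F [ 0.2  0.7 -2.6] gap 0.994
 11.92 [0.6357 0.1319 0.0601] F [ 0.  -0.2 -0.3] gap 1.0
 13.71 [ 0.4769 -0.1533  0.1001] F [ 0.4 -0.4 -0.1] gap 1.003
 14.45 [ 0.4766 -0.1535  0.0194] F [-0.6  0.2  0.3] gap 1.0
 15.03 [ 0.4763 -0.1538  0.0196] F [-1.5  0.3  6.3] gap 0.281
```

View pics/w3.png

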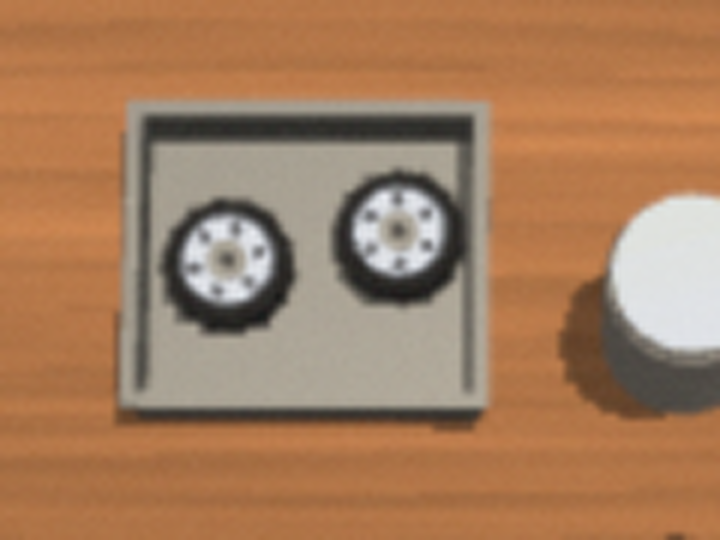

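The wheel lies flat in the tub's +y half, at crop (228,262), beside wheel_2 at (398,230). Next is the channel into the tray.

```bash
python3 - <<'E'
from r import *
p0=get_state()["position"]
move_l([p0[0],p0[1],.17],.3)
T=[.4943,.0990]
o=best([*T,.1],-.07)
movep([*T,.17],o); st()
f=snap("side","c1",(180,280,240,400),5)
move_l([*T,.05],.25)
snap("side","c2",(180,280,240,400),5)
st()
E
```

```text
16.68 [0.494  0.0982 0.1691] F [-0.3 -0.7 -1.2] gap 0.279
 17.41 [0.4958 0.0984 0.0513] F [ 0.3 -0.4 -0.9] gap 0.279
```

View pics/c2.png

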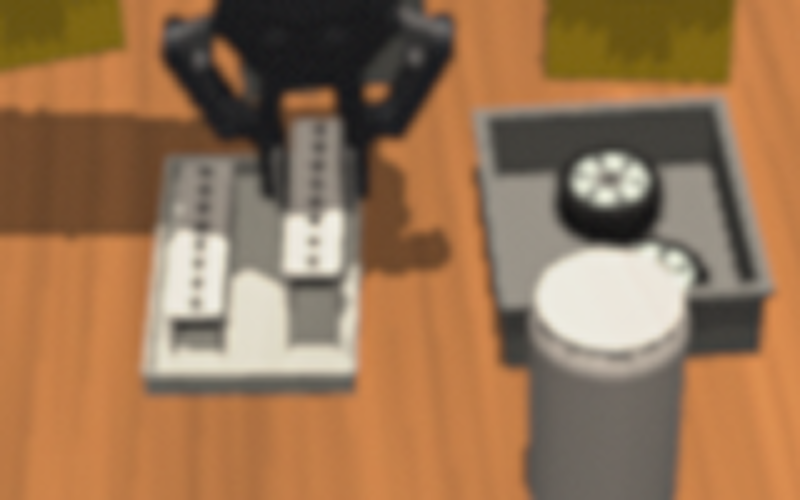

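The channel hangs level and parallel over the +x half, at crop (315,200), with channel_2 at (197,240). I can lower it.

```bash
python3 - <<'E'
from r import *
print(move_l([.4943,.099,.018],.04,until_force=4)); st()
let_go(); st("open")
p0=get_state()["position"]
move_l([p0[0],p0[1],.12],.25); st()
B=[.5,-.1]
movep([.45,-.02,.3],best([.45,-.02,.3],0)); st()
E
python3 loc.py | grep -E "pack|channel|tray"
python3 - <<'E'
import sys; sys.path.insert(0,".")
from h import *
import pickle
F,M=pickle.load(open("loc.pkl","rb"))
for v,c in(("side",(200,390,240,440)),("top",(180,310,230,470))):
    im=F[v]["img"][c[0]:c[1],c[2]:c[3],::-1]; cv2.imwrite(f"pics/c3_{v}.png",cv2.resize(im,None,fx=3,fy=3,interpolation=cv2.INTER_CUBIC))
pts=boxpts(.072,.042,0,.028)
for vs in(("side",),("top",),("side","top")):
    if all(("pack_mid",v) in M for v in vs): print(vs,fit([F[v] for v in vs],[M["pack_mid",v] for v in vs],pts,(.585,-.27,-1.4)))
E
```

```text
True
 18.07 [0.4939 0.099  0.0223] F [0.3 0.7 2.6] gap 0.28
open 18.69 [0.4935 0.099  0.0224] F [-0.3 -1.  -0.4] gap 1.003
 19.23 [0.4938 0.099  0.1205] F [-0.4 -0.3 -0.5] gap 1.002
 20.12 [ 0.4495 -0.0196  0.2983] F [-0.4 -0.8 -0.5] gap 1.001
tray side [291.4 239.9] 0.8 1080 268 311 211 258
tray top none
channel_1_mid side none
channel_1_mid top none
pack_mid side [358.7 362.6] 0.96 886 349 377 341 380
pack_mid top [439.9 222.9] 0.7 574 421 453 213 234
('side',) (array([ 0.5903, -0.2701, -1.5249]), np.float64(0.15))
('top',) (array([ 0.5924, -0.275 , -1.4068]), np.float64(0.104))
('side', 'top') (array([ 0.5916, -0.2738, -1.4432]), np.float64(0.142))
```

View pics/c3_side.png

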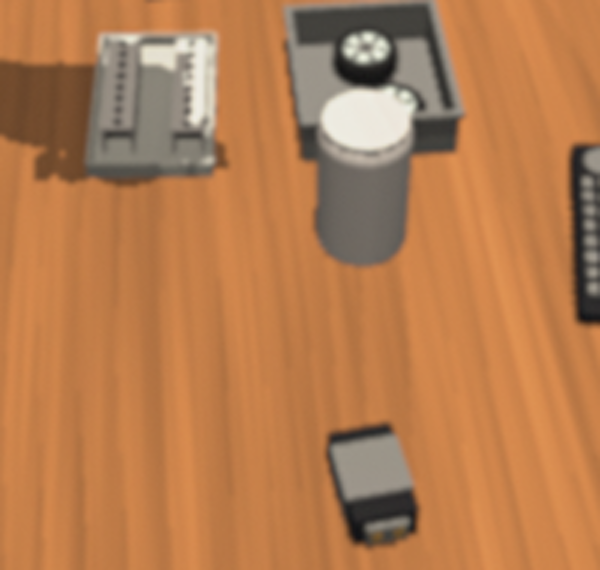

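View pics/c3_top.png

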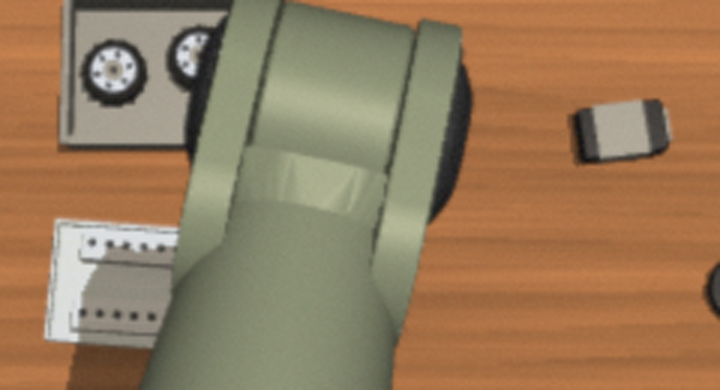

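Both channels lie parallel in the tray, at side crop (118,85) and (195,85). The pack is now bare, with its terminals toward -y. I'll check the pack fit against the picture.

```bash
python3 - <<'E'
from h import *
import pickle
F,M=pickle.load(open("loc.pkl","rb"))
pts=boxpts(.072,.042,0,.028)
out=[]
for v,c in(("side",(330,390,330,400)),("top",(200,245,405,475))):
    im=cv2.resize(F[v]["img"],None,fx=8,fy=8,interpolation=cv2.INTER_CUBIC)
    cs,_=cv2.findContours(M["pack_mid",v].astype(np.uint8),0,2); cv2.drawContours(im,[k*8+4 for k in cs],-1,(255,0,255),1)
    for p,col in(((.5916,-.2738,-1.4432),(0,255,0)),((.5885,-.271,-1.45),(0,255,255))):
        cc,s=np.cos(p[2]),np.sin(p[2]); P=pts@np.array([[cc,s,0],[-s,cc,0],[0,0,1]])+[p[0],p[1],0]
        uv=((proj(F[v],P)+.5)*8).astype(np.int32)
        for i in range(8):
            for j in range(i):
                if (abs(pts[i]-pts[j])>1e-6).sum()==1: cv2.line(im,tuple(map(int,uv[i])),tuple(map(int,uv[j])),col,1)
    k=im[c[0]*8:c[1]*8,c[2]*8:c[3]*8]; out.append(cv2.resize(k,(400,int(400*k.shape[0]/k.shape[1]))))
H=max(o.shape[0] for o in out); out=[np.vstack([o,np.zeros((H-o.shape[0],400,3),np.uint8)]) for o in out]
cv2.imwrite("pics/pk.png",np.hstack(out)[:,:,::-1])
E
```

```text
(no output)
```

View pics/pk.png

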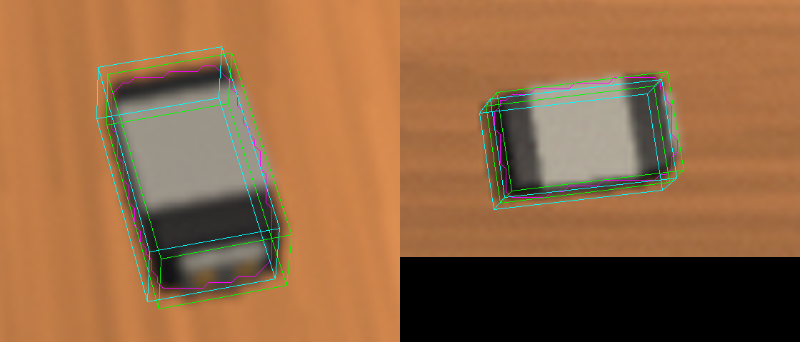

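```bash
python3 - <<'E'
from r import *
yd=-1.443; d=np.array([np.cos(yd),np.sin(yd),0]); c=np.array([.590,-.2735,0]); al=.35
q0=np.array(get_state()["q"])
tcp=c+.0155*d+[0,0,.008]
for sg in(1,-1):
    o=R.from_matrix(Rm(0,-al,yd,sg)).as_rotvec(); q=ik(tcp,o); print("grasp",sg,None if q is None else np.round(q,2))
for x in(.4,.44,.48,.52):
  for y in(-.2,-.25,-.3):
    for psi in(-1.3,-1.57,-1.8,-2.1):
      for sg in(1,-1):
        for t in(1.22,):
          o=R.from_matrix(Rm(0,t,psi,sg)).as_rotvec(); q=ik([x,y,.0515],o);q2=ik([x,y,.12],o)
          if q is not None and q2 is not None: print(x,y,psi,sg,np.round(q,2).tolist())
E
```

```text
grasp 1 [-0.68  0.9   0.18  1.1   0.24  0.73]
grasp -1 [-0.68  0.9   0.18  1.1   0.24 -2.41]
0.4 -0.2 -1.3 1 [0.0, 0.88, -1.22, -1.16, -1.13, 0.9]
0.4 -0.2 -1.3 -1 [0.0, 0.88, -1.22, -1.16, -1.13, -2.24]
0.4 -0.2 -1.57 1 [0.03, 0.76, -0.84, 0.04, -1.22, 1.65]
0.4 -0.2 -1.57 -1 [0.03, 0.76, -0.84, 0.04, -1.22, -1.49]
0.4 -0.2 -1.8 1 [0.01, 0.87, -0.53, 0.75, -1.15, 2.19]
0.4 -0.2 -1.8 -1 [0.01, 0.87, -0.53, 0.75, -1.15, -0.96]
0.4 -0.2 -2.1 1 [-0.05, 1.0, -0.22, 1.25, -0.99, 2.56]
0.4 -0.2 -2.1 -1 [-0.05, 1.0, -0.22, 1.25, -0.99, -0.59]
0.4 -0.25 -1.57 1 [-0.1, 0.76, -0.96, -0.41, -1.21, 1.29]
0.4 -0.25 -1.57 -1 [-0.1, 0.76, -0.96, -0.41, -1.21, -1.85]
0.4 -0.25 -1.8 1 [-0.1, 0.82, -0.61, 0.47, -1.2, 1.93]
0.4 -0.25 -1.8 -1 [-0.1, 0.82, -0.61, 0.47, -1.2, -1.21]
0.4 -0.25 -2.1 1 [-0.14, 0.98, -0.26, 1.14, -1.05, 2.44]
0.4 -0.25 -2.1 -1 [-0.14, 0.98, -0.26, 1.14, -1.05, -0.7]
0.4 -0.3 -1.57 1 [-0.22, 0.8, -1.03, -0.81, -1.16, 0.99]
0.4 -0.3 -1.57 -1 [-0.22, 0.8, -1.03, -0.81, -1.16, -2.15]
0.4 -0.3 -1.8 1 [-0.21, 0.79, -0.7, 0.14, -1.22, 1.64]
0.4 -0.3 -1.8 -1 [-0.21, 0.79, -0.7, 0.14,
[... 3601 characters left out ...]
79]
0.52 -0.25 -1.8 1 [-0.08, 0.93, -0.26, 0.77, -1.19, 1.99]
0.52 -0.25 -1.8 -1 [-0.08, 0.93, -0.26, 0.77, -1.19, -1.16]
0.52 -0.25 -2.1 1 [-0.12, 1.13, 0.16, 1.43, -1.04, 2.48]
0.52 -0.25 -2.1 -1 [-0.12, 1.13, 0.16, 1.43, -1.04, -0.67]
0.52 -0.3 -1.3 1 [-0.22, 0.88, -0.99, -1.22, -0.97, 0.57]
0.52 -0.3 -1.3 -1 [-0.22, 0.88, -0.99, -1.22, -0.97, -2.57]
0.52 -0.3 -1.57 1 [-0.17, 0.81, -0.7, -0.38, -1.18, 1.1]
0.52 -0.3 -1.57 -1 [-0.17, 0.81, -0.7, -0.38, -1.18, -2.04]
0.52 -0.3 -1.8 1 [-0.16, 0.9, -0.33, 0.52, -1.21, 1.76]
0.52 -0.3 -1.8 -1 [-0.16, 0.9, -0.33, 0.52, -1.21, -1.38]
0.52 -0.3 -2.1 1 [-0.19, 1.11, 0.13, 1.33, -1.09, 2.37]
0.52 -0.3 -2.1 -1 [-0.19, 1.11, 0.13, 1.33, -1.09, -0.77]
```

```bash
python3 - <<'E'
from r import *
yd=-1.443; d=np.array([np.cos(yd),np.sin(yd),0]); c=np.array([.590,-.2735,0]); al=.35
M0=Rm(0,-al,yd,1); o=R.from_matrix(M0).as_rotvec()
tcp=c+.0155*d+[0,0,.008]
movep(tcp-.09*M0[:,2],o)
move_l(tcp,.15); st()
grab(70); st()
p=tcp+[0,0,.13]
move_l(p,.25); st()
M1=Rm(0,np.pi/2-al,-np.pi/2,1); o1=R.from_matrix(M1).as_rotvec()
movep([.48,-.25,.12],o1); st()
snap("side","p1",(230,410,230,470),3)
E
```

```text
23.44 [ 0.5929 -0.2892  0.0093] F [0.  0.6 1.5] gap 0.997
 23.93 [ 0.5927 -0.29    0.009 ] F [ 0.8 -3.4  5. ] gap 0.475
 24.59 [ 0.5911 -0.2883  0.1362] F [-0.5  0.  -4.7] gap 0.476
 25.9 [ 0.4806 -0.2502  0.1192] F [-0.3 -0.2 -3.7] gap 0.475
```

View pics/p1.png

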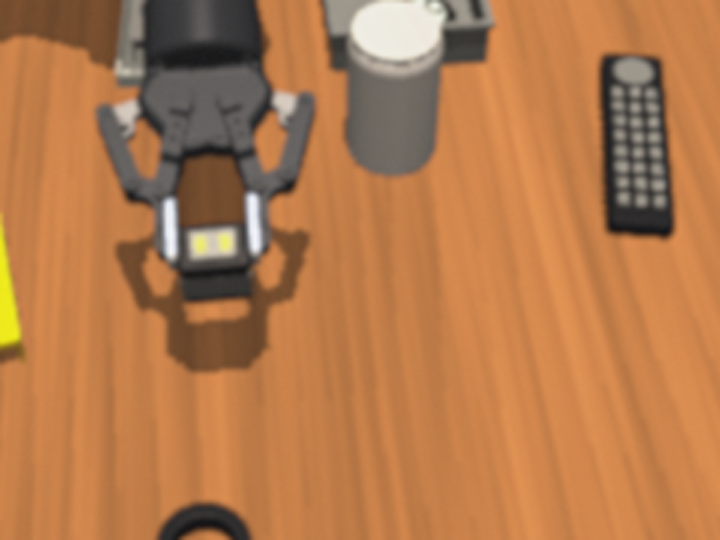

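The pack is upright in the gripper, with its two terminals on top at side (301,310). I'll stand it on the table now.

```bash
python3 - <<'E'
from r import *
M1=Rm(0,np.pi/2-.35,-np.pi/2,1)
move_l([.48,-.25,.065],.15)
print(move_l([.48,-.25,.045],.03,until_force=4)); st()
let_go(); st("open")
p=np.array(get_state()["position"])
move_l(p-.11*M1[:,2],.25); st()
move_l(np.array(get_state()["position"])+[0,.0,.15],.35)
f=snap("side","p2",(230,410,230,470),3)
F={"side":f,"top":snap("top","p2t",(200,330,330,490),5)}
pts=boxpts(.028,.042,0,.072)
# yaw: local y = width
ms={}
for v in F:
    L=silhouettes(v,"pack_mid"); print(v,[(np.round(k["centre"]),round(k["score"],2)) for k in L])
    for k in L:
        P=proj(F[v],[.48,-.255,.036])[0]
        if np.hypot(*(np.array(k["centre"])-P))<25: ms[v]=k["mask"];break
for vs in(("side",),("top",),("side","top")):
    if all(v in ms for v in vs): print(vs,fit([F[v] for v in vs],[ms[v] for v in vs],pts,(.48,-.256,-1.57)))
st()
E
```

```text
True
 26.96 [ 0.4804 -0.2502  0.0525] F [ 0.8 -1.1  4.6] gap 0.473
open 27.47 [ 0.4797 -0.2498  0.0511] F [-0.3 -0.3 -0. ] gap 1.003
 28.28 [ 0.4797 -0.1467  0.0886] F [-0.1 -0.3  0.8] gap 0.997
side [(array([300., 334.]), 0.64)]
top [(array([419., 265.]), 0.81), (array([164., 255.]), 0.58)]
('side',) (array([ 0.4816, -0.2193, -1.5855]), np.float64(0.137))
('top',) (array([ 0.4814, -0.2208, -1.573 ]), np.float64(0.086))
('side', 'top') (array([ 0.4817, -0.2208, -1.586 ]), np.float64(0.113))
 29.06 [ 0.4788 -0.1471  0.2372] F [-0.1 -0.2  0.3] gap 1.0
```

View pics/p2.png

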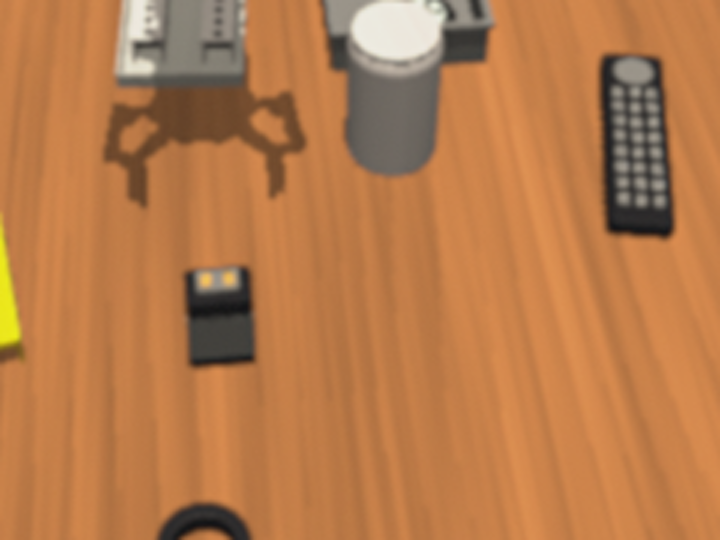

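View pics/p2t.png

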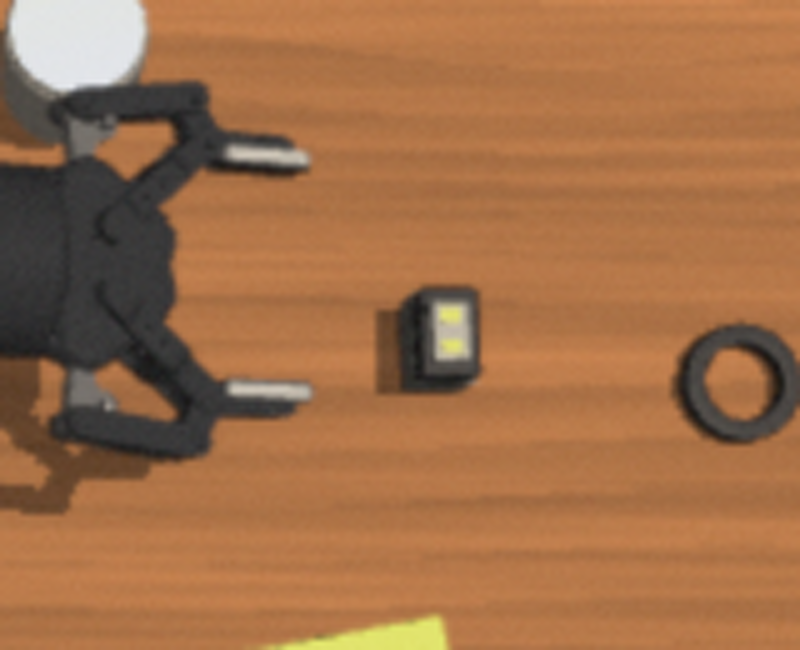

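```bash
python3 - <<'E'
from r import *
import pickle
F,_=pickle.load(open("loc.pkl","rb"))
print(ray(F["top"],(420,266.6),.072),ray(F["side"],(230+219/3,230+280/3),.072),ray(F["side"],(230+222/3,230+362/3),0))
print(tri([F["top"],F["side"]],[(420,266.6),(303,323.3)]))
for c in([.4815,-.244],[.4815,-.2205]):
  print([np.round(proj(F[v],[[*c,.072],[*c,0]])).tolist() for v in("top","side")])
E
```

```text
[ 0.47997081 -0.22229504  0.072     ] [ 0.48337772 -0.22350531  0.072     ] [ 0.4818952  -0.23205967  0.        ]
[ 0.48179682 -0.22237992  0.07024389]
[[[430.0, 266.0], [424.0, 270.0]], [[302.0, 332.0], [304.0, 356.0]]]
[[[419.0, 266.0], [414.0, 270.0]], [[302.0, 322.0], [304.0, 346.0]]]
```

```bash
python3 - <<'E'
from r import *
C=[.4815,-.2215]
o=best([*C,.1],np.pi/2)
movep([*C,.16],o); 
move_l([*C,.052],.15); st()
grab(60); st()
move_l([*C,.075],.15); st()
F={"side":snap("side","p3",(230,410,230,470),3),"top":snap("top","p3t",(170,330,210,450),3)}
a=np.arange(0,6.28,.1)
cyl=lambda r,z0,z1:np.vstack([np.c_[r*np.cos(a),r*np.sin(a),0*a+z] for z in(z0,z1)])
for v in F:
  for k in silhouettes(v,"wheel_1_mid"):
    c=ray(F[v],k["centre"],.014)
    print(v,np.round(k["centre"]),round(k["score"],2),fit([F[v]],[k["mask"]],cyl(.026,.003,.025),(c[0],c[1],0)))
E
```

```text
31.02 [ 0.4821 -0.2213  0.0525] F [ 0.2 -0.1  0. ] gap 1.0
 31.6 [ 0.482  -0.2217  0.0527] F [-0.4  2.1  5.5] gap 0.31
 31.9 [ 0.4819 -0.2218  0.0751] F [-0.2 -0.4 -3.6] gap 0.31
side [362. 216.] 0.85 (array([0.6367, 0.1344, 0.2777]), np.float64(0.051))
top [266. 204.] 0.72 (array([0.6383, 0.1332, 0.2702]), np.float64(0.169))
top [277. 283.] 0.47 (array([ 0.4441,  0.1336, -0.1096]), np.float64(0.619))
```

View pics/p3.png

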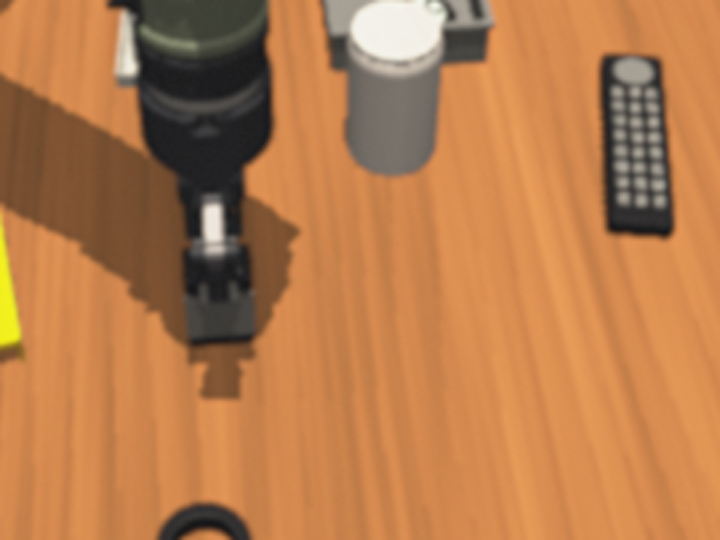

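View pics/p3t.png

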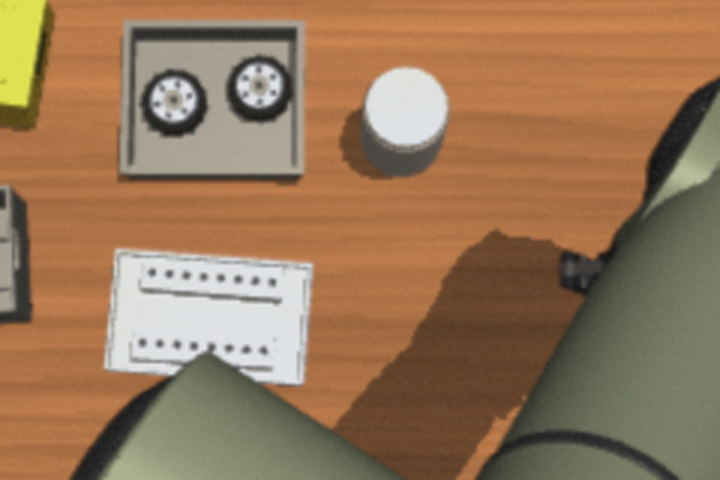

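The vision and robot frames agree to about 1 mm: the placed wheel fits at (.637,.134), against a release at (.636,.132). I'll carry the pack to hover over the empty cell.

```bash
python3 - <<'E'
from r import *
p=get_state()["position"]
move_l([p[0],p[1],.2],.3)
T=[.5064,.2731]
o=best([*T,.15],.075)
print(np.round(ik([*T,.15],o),2))
movep([*T,.2],o); st()
move_l([*T,.150],.2); sleep(.2); st()
snap("side","p4",(90,210,230,390),5)
snap("top","p4t",(190,310,130,290),5)
st()
E
```

```text
[ 0.37  0.44 -0.25  0.89  0.    1.86]
 34.47 [0.5068 0.2721 0.1998] F [ 0.4 -0.4 -3.6] gap 0.31
 35.07 [0.5077 0.2733 0.1517] F [ 0.1  0.1 -3.6] gap 0.308
 35.17 [0.5072 0.2733 0.1512] F [ 0.4  0.  -3.6] gap 0.311
```

View pics/p4.png

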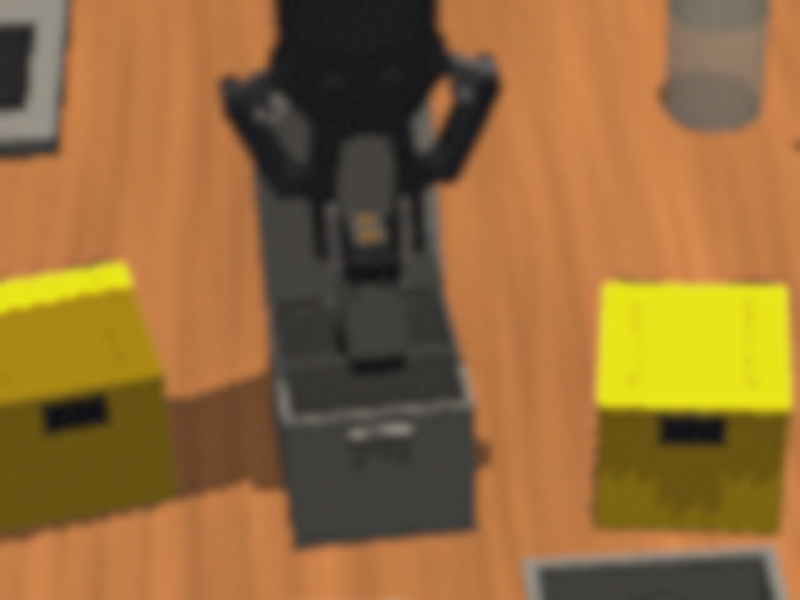

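View pics/p4t.png

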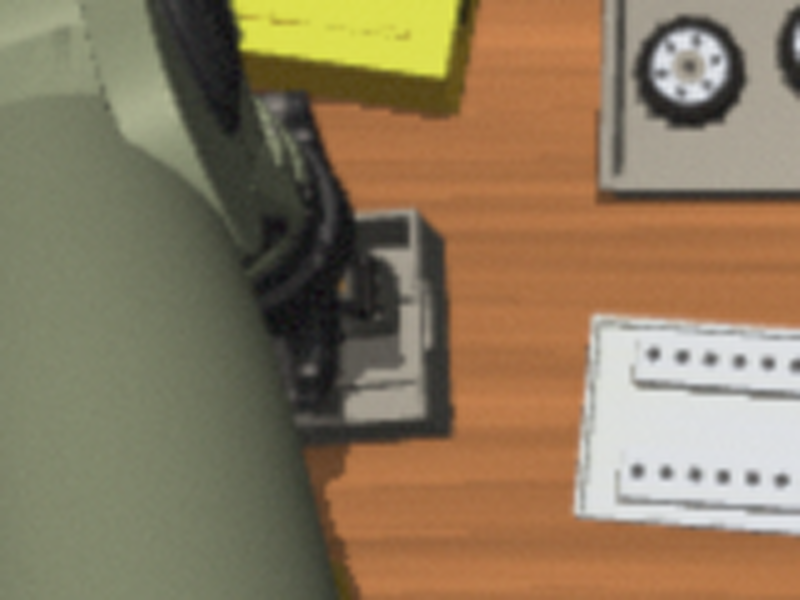

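```bash
cat > ov.py <<'E'
from h import *
import pickle
F,_=pickle.load(open("loc.pkl","rb"))
def ov(img_name,v,crop,S,name,bx=(.505,.299,1.646),pk=None):
    im=cv2.imread(f"pics/{img_name}.png"); r0,c0=crop
    def ln(A,col,closed=True):
        uv=((proj(F[v],A)-[c0,r0]+.5)*S*16).astype(np.int32); cv2.polylines(im,[uv],closed,col,1,cv2.LINE_AA,4)
    def W(P,b): c,s=np.cos(b[2]),np.sin(b[2]); return np.array(P,float)@np.array([[c,s,0],[-s,c,0],[0,0,1]])+[b[0],b[1],0]
    rect=lambda x0,x1,y0,y1,z:[[x0,y0,z],[x1,y0,z],[x1,y1,z],[x0,y1,z]]
    ln(W(rect(-.0525,.0525,-.048,.048,.08),bx),(0,255,0)); ln(W(rect(-.0495,-.0015,-.045,.045,.08),bx),(255,255,0)); ln(W(rect(-.0525,.0525,-.048,.048,0),bx),(0,255,0))
    if pk:
        for z in pk[3:]: ln(W(rect(-.021,.021,-.014,.014,z),pk),(255,0,255))
    cv2.imwrite(f"pics/{name}.png",im)
E
python3 - <<'E'
from ov import *
pk=(.5073,.2733,1.646,.151-.0523,.151-.0523+.072)
ov("p4","side",(90,230),5,"p4o",pk=pk); ov("p4t","top",(190,130),5,"p4to",pk=pk)
E
```

```text
(no output)
```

View pics/p4o.png

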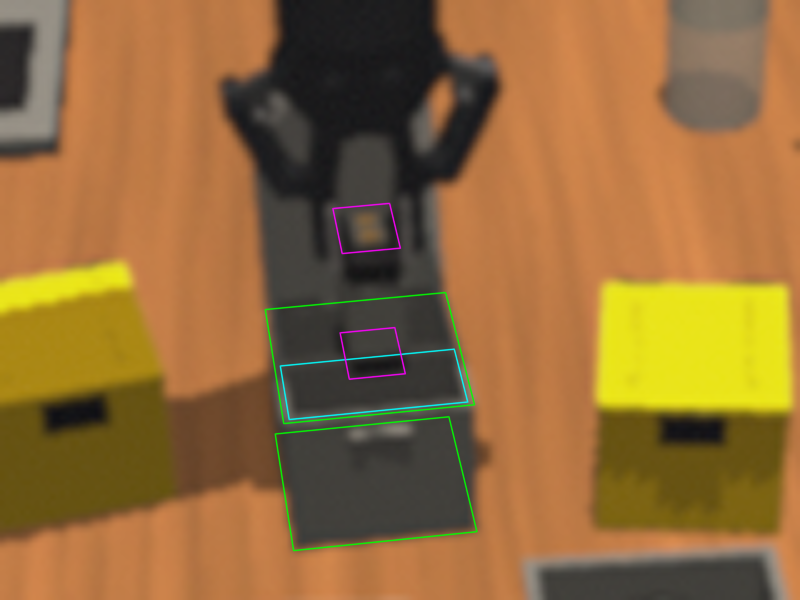

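View pics/p4to.png

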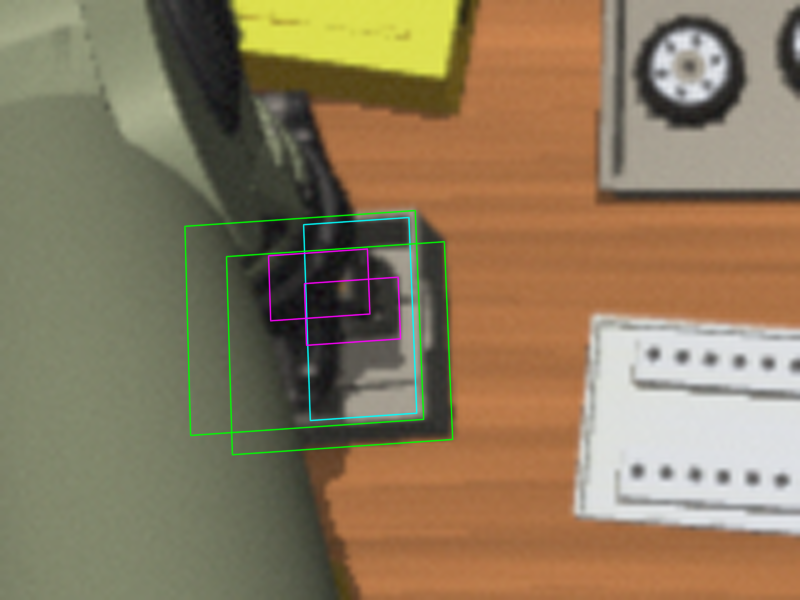

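The overlay puts the pack about 1–1.5 mm toward +y and +x of cell centre, so I shift it slightly and lower it under force guard.

```bash
python3 - <<'E'
from r import *
T=[.5056,.2718]
move_l([*T,.14],.1)
h=move_l([*T,.09],.08,until_force=6); st(h)
if not h:
    h=move_l([*T,.054],.05,until_force=6); st(h)
snap("side","p5",(90,210,230,390),5)
E
```

```text
False 36.19 [0.5059 0.272  0.0903] F [-0.7  0.6 -2.6] gap 0.308
True 36.83 [0.505  0.2715 0.0567] F [-1.3  0.   5.4] gap 0.314
```

View pics/p5.png

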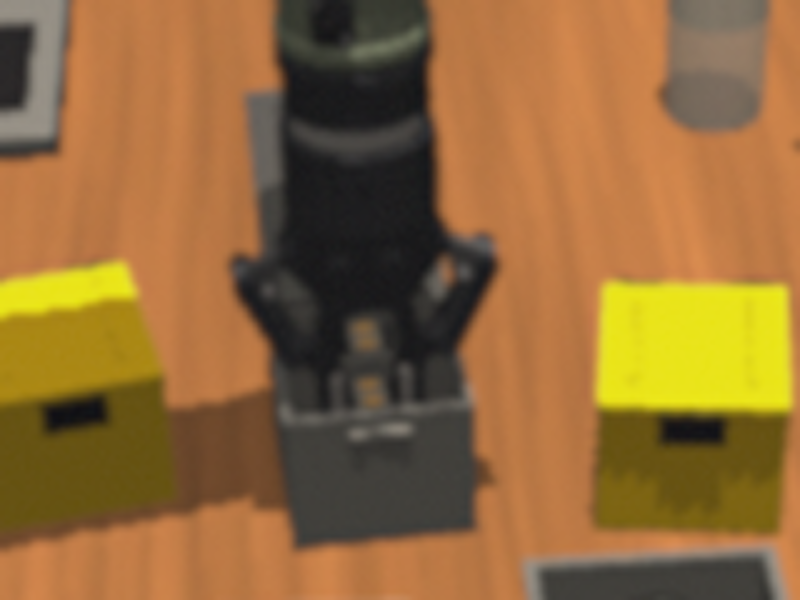

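Contact came at TCP z = .0567, exactly the height predicted for the cell floor. Both packs' terminals show at side (303,157) and (303,167). I'll release and rise.

```bash
python3 - <<'E'
from r import *
let_go(); st("open")
p=get_state()["position"]
move_l([p[0],p[1],.10],.1); st()
move_l([p[0],p[1],.26],.3); st()
grab(60); st()
# swing behind lid side, high
b=1.646; ux=np.array([np.cos(b),np.sin(b)]); c=np.array([.5045,.2987])
H=c+.0525*ux; print("hinge",H)
P=H+.12*ux; o=best([*P,.14],b)
for z in(.26,.14,.1): q=ik([*P,z],o); print(z,None if q is None else np.round(q,2))
for k in(.12,.06,0,-.05,-.1):
    Q=H+k*ux; q=ik([*Q,.2],o); print(k,None if q is None else np.round(q,2))
snap("side","p6",(90,210,230,390),5)
E
```

```text
open 37.32 [0.5069 0.2713 0.0556] F [ 8.6  0.1 -8. ] gap 0.757
 37.91 [0.5067 0.2713 0.0999] F [-0.5  0.7  0.3] gap 0.999
 38.59 [0.5064 0.2712 0.2593] F [ 0.   0.1 -0.6] gap 1.002
 39.36 [0.5069 0.2714 0.26  ] F [-0.8 -0.9  0.1] gap 0.001
hinge [0.50055553 0.35105161]
0.26 [0.66 0.57 0.26 1.26 0.   0.58]
0.14 [0.66 0.63 0.06 1.   0.   0.58]
0.1 [0.66 0.67 0.02 0.92 0.   0.58]
0.12 [0.66 0.59 0.15 1.13 0.   0.58]
0.06 [0.58 0.52 0.03 1.08 0.   0.5 ]
0 [ 0.49  0.46 -0.07  1.04  0.    0.42]
-0.05 [ 0.41  0.42 -0.14  1.01  0.    0.34]
-0.1 [ 0.33  0.38 -0.2   0.99  0.    0.25]
```

View pics/p6.png

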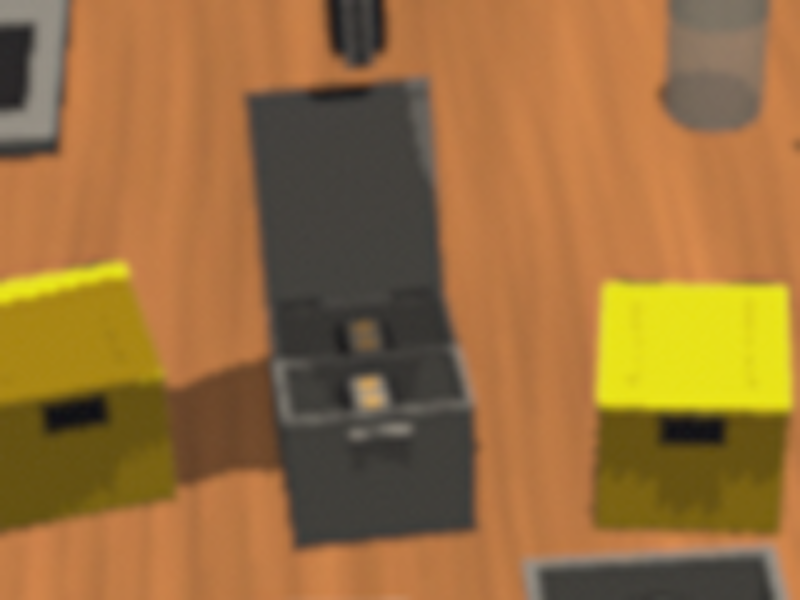

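The loose pack stands terminals up beside the other one, at side (304,168) and (303,157). The fingers are shut. Now I swing the lid over from behind.

```bash
cat > lid.py <<'E'
from r import *
b=1.646; ux=np.array([np.cos(b),np.sin(b)]); H=np.array([.5045,.2987])+.0525*ux
P=lambda k,z:[*(H+k*ux),z]
def tip(th,rho): return P(-rho*np.cos(th)+.004*np.sin(th)+.011,.08+rho*np.sin(th)+.004*np.cos(th))
E
python3 - <<'E'
from lid import *
move_l(P(.10,.26),.3)
move_l(P(.10,.15),.25); st()
h=move_l(P(.06,.15),.15,until_force=15); st(h)
h=move_l(P(.006,.155),.12,until_force=20); st(h)
for th,rho in((1.2,.085),(.95,.095)):
    h=move_l(tip(th,rho),.15,until_force=20); st((th,h))
    if h: break
snap("side","l1",(70,210,200,390),4)
E
```

```text
40.75 [0.494  0.4498 0.1513] F [ 0.5 -0.4  0.4] gap -0.001
False 41.17 [0.4972 0.4113 0.1521] F [-0.1 -0.2 -0.2] gap 0.001
False 41.77 [0.5002 0.3572 0.1551] F [-0.4  0.9 -0.7] gap -0.0
(1.2, False) 42.07 [0.502  0.3351 0.1609] F [-0.4 -0.1 -0.1] gap 0.002
(0.95, False) 42.38 [0.5036 0.3102 0.1595] F [ 0.7  0.1 -0.4] gap -0.003
```

View pics/l1.png

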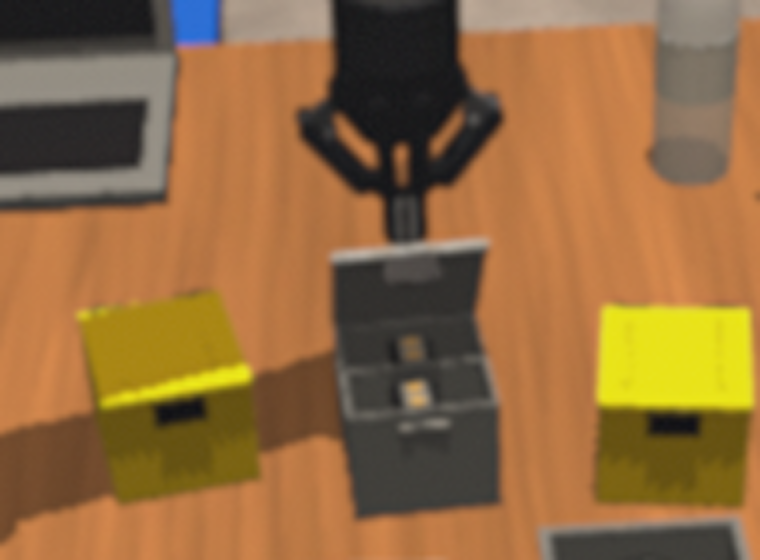

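The lid is following, with its free edge now at side (302,131) and about 1 rad open. I'll carry on round the arc and press.

```bash
python3 - <<'E'
from lid import *
for th,rho in((.7,.100),(.45,.104),(.25,.105),(.12,.105)):
    h=move_l(tip(th,rho),.15,until_force=22); st((th,h))
    if h: break
p=get_state()["position"]
if not h:
  for z in(.090,.0855,.083,.081):
    h=move_l(P(-.100,z),.03,until_force=28); st((z,h))
    if h: break
st()
E
```

```text
(0.7, False) 42.75 [0.5049 0.2884 0.1472] F [ 0.9  1.2 -0.3] gap 0.001
(0.45, False) 43.08 [0.5063 0.2707 0.1288] F [-0.4 -0.5  0.5] gap -0.0
(0.25, False) 43.37 [0.5068 0.2618 0.1099] F [ 0.7 -0.5 -0.4] gap 0.003
(0.12, False) 43.62 [0.5071 0.2587 0.0966] F [-0.4 -0.6  0.3] gap -0.001
(0.09, False) 44.09 [0.5084 0.2515 0.0904] F [0.3 2.  2.2] gap 0.006
(0.0855, False) 44.39 [0.5077 0.251  0.0851] F [ 0.2 -0.3  0.8] gap -0.002
(0.083, False) 44.64 [0.5082 0.2512 0.0838] F [-2.8 -0.6  7.4] gap 0.0
(0.081, False) 44.89 [0.5084 0.2512 0.0835] F [-6.7 -2.6 21.2] gap -0.002
 44.89 [0.5084 0.2512 0.0835] F [-6.7 -2.6 21.2] gap -0.002
```

```bash
python3 - <<'E'
from lid import *
move_l(P(-.1,.2),.2); st()
movep([.40,-.12,.35],best([.40,-.12,.35],0)); st()
f=snap("side","e1"); g=snap("top","e1t")
im=f["img"][130:210,240:400]; cv2.imwrite("pics/e1c.png",cv2.resize(im,None,fx=5,fy=5,interpolation=cv2.INTER_CUBIC)[:,:,::-1])
for v,F in(("side",f),("top",g)):
    for k in("can","tape","remote","lid_edge","lid_hinge","pack_mid"): print(v,k,[(np.round(d["centre"]).tolist(),round(d["score"],2)) for d in tip_of(v,k)])
    c=np.array([.505,.299]); print(np.round(proj(F,[[*(c+(.0525-.112)*ux),.084],[*(c+.0525*ux),.08]])))
st()
E
```

```text
45.63 [0.5074 0.2511 0.1987] F [-0.4  0.2  0.1] gap 0.0
 47.17 [ 0.4002 -0.1195  0.3495] F [ 0.2 -0.3  0.6] gap 0.0
side can [([360.0, 283.0], 0.86)]
side tape [([299.0, 419.0], 0.71)]
side remote [([439.0, 283.0], 0.69)]
side lid_edge [([305.0, 173.0], 0.89), ([245.0, 169.0], 0.89), ([365.0, 172.0], 0.57)]
side lid_hinge [([370.0, 147.0], 0.93), ([303.0, 149.0], 0.9), ([237.0, 150.0], 0.55)]
side pack_mid []
[[306. 173.]
 [301. 150.]]
top can [([342.0, 216.0], 0.93)]
top tape [([477.0, 278.0], 0.72)]
top remote [([350.0, 149.0], 0.86), ([208.0, 262.0], 0.64), ([344.0, 219.0], 0.36)]
top lid_edge [([217.0, 187.0], 0.74), ([216.0, 252.0], 0.61), ([197.0, 319.0], 0.57), ([200.0, 258.0], 0.22)]
top lid_hinge [([176.0, 176.0], 0.83), ([150.0, 330.0], 0.75), ([167.0, 254.0], 0.6)]
top pack_mid []
[[216. 252.]
 [167. 255.]]
 47.87 [ 0.4  -0.12  0.35] F [-0.1  0.4 -0.6] gap -0.003
```

View pics/e1c.png

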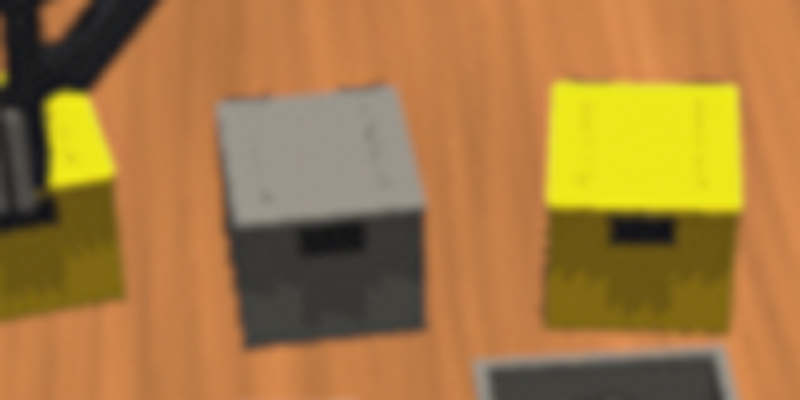

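View pics/e1.png

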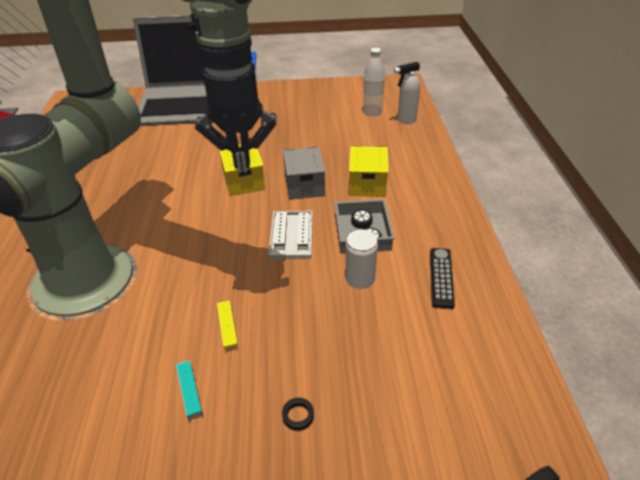

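View pics/e1t.png

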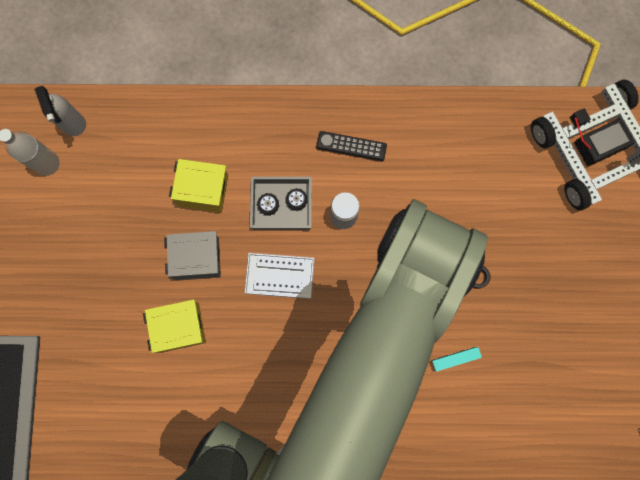

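The lid sits flat, with lid_edge at side (305,173) and top (216,252), matching the shut model to 1 px. The tongue is down over the catch, as on the shut yellow boxes. The wheels, channels and bystanders are where they should be, so I'm handing in.

```bash
python3 - <<'E'
from cell import *
sign_off()
E
```

```text
the job is handed in; nothing more can be done
```

I put all three parts away in the order asked, shut the battery box's lid and handed the job in at about 48 s of the 72 s allowed.

- **Wheel:** it lies flat in the tub's +y half. It fitted at (0.637, 0.134) in the camera view, against a release at (0.636, 0.132).
- **Channel:** it lies flat in the tray's +x half, parallel to the one already there. It was set down on contact at the expected height.
- **Battery pack:** I first stood it up on the table, then gripped it again from above and lowered it into the empty cell. It touched down at exactly the height predicted for the cell floor, and the picture showed both packs' terminals up.
- **Lid:** I swung it over and pressed the free edge to a hard stop at about 21 N. The camera put the lid edge within 1 px of where a shut lid should be, and the tongue was over the catch.
- **Bystanders:** the can, tape roll and remote showed no visible movement in the last pictures; the networks' points for them were within about 4 px of the first look.

Three points did not fully agree or could not be checked:
- **Pack on the table:** it ended up about 22 mm from where I expected after I stood it up. I re-measured it before gripping it again.
- **Fingers in the cell:** as expected from the tight space, they opened to only about 76% and pressed on the box walls with roughly 9 N before I lifted out.
- **Snap:** I did not measure the 10 N snap force directly. That the tongue latched rests on the lid's height, the hard stop and the picture.

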